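# Unhook the gravel gauge from its barbed hook and stand it in its rest

## Robot

A 6-joint arm with a two-finger parallel gripper is mounted at the origin on a cart in front of the work surface, level with it; the furniture and walls round the work are solid. World frame = base frame: x ahead of the robot, y to its left, z up, the work surface at z = 0. Lengths are in m, angles in rad, forces in N, time in s.
With the tool pointing down it reaches from about 0.25 to 0.725 m from the base axis. Payload 4 kg.
Tool frame: the origin (TCP) lies midway between the tips of the shut fingers; the grasp point (between the pads) lies 19 mm behind it; x points along the fingers, y is the direction in which the jaws open and shut, and the axes are right-handed (so a half turn about x gives the same grasp; the last joint's range is limited). The gripper opens to 85 mm and grips with 20 to 120 N. Pads are 22 mm wide; open, the fingers measure 114 mm over their backs; the gripper's body (76 mm by 85 mm) begins 54 mm behind the grasp point. The pads swing forward as they close: fully open they stand 13 mm farther back than shut.
Start: joints at [1.311, 0.241, 0.005, 1.335, 0, 1.571], TCP at [0.128, 0.483, 0.231] pointing down, gripper open.
Joint ranges: [-2.72, 2.72], [-1.05, 1.87], [-1.09, 1.28], [-1.99, 2.15], [-1.42, 1.44], [-3.14, 3.14]. Speed limits (rad/s): [2.79, 2.79, 3.14, 3.14, 3.14, 3.14].

## Interface

Orientations are given as a unit quaternion [x, y, z, w].
In Python, from workcell import * gives the robot as it stands.
- The arm moves only by the tool play_rows, never from a script. Its argument "plan" is a list of rows, each a list of 7 numbers: the shift along the tool's x, y, z in mm, then the turn, a rotation vector about the tool's x, y, z in rad, then the closure, from -1 (fully open) to 1 (shut). In form: [[x, y, z, rx, ry, rz, grip], ...]. A call has 1 to 20 rows; each row shifts and turns the commanded pose from where the row before left it, along the tool's axes as they then stand; what a row does not reach is not made up. A row lasts 1/12 s, in which the tool goes at most 41.7 mm and 7.16 degrees, less where a joint would pass 70% of its speed; a pose out of reach is approached as far as the arm can. A call with a gripper value outside its range is refused whole. The fingers move at their own pace and stop on an object; the grip force is fixed at half the most. Time passes only in rows, so rows that do not move let the fingers close. It gives the time, the measured TCP pose, the force and the opening at its end, in the units of the state.
- get_obs(): the state, without advancing time (a new reading comes with each control period).
- camera(name): name is "side" or "top" or "wrist"; returns a dict with "frame" (420x560x3 uint8, red, green, blue), "depth" (420x560 float32, m along the optical axis (not along the pixel's ray), 0 where there is no reading), "fx", "fy", "cx", "cy" (pixels), "camera_from_world" (4x4, takes a point from world to camera coordinates). Camera axes: x right, y up, looking along -z (the intrinsics and any distortion apply to the point x, -y, -z); pixel columns grow to the right and rows downward; lengths in m; the calibration is good to about 2 mm. A picture is of the moment at which its call begins.
- job_done(): hands the job in, once; it reports no verdict.
Trained networks look in a picture, given as the dict that the camera call returned (one of the last four; its "shot" number tells which), for a name from the list of things; names that differ only in an ending like _2 or _b are one class to them, and where a whole thing is asked for, a point or a joint stands for the part that bears it (a point fixed in the world has none). Each returns a list of dicts, best first, with "confidence" (0 to 1); they miss things now and then, are a little off and sometimes report something else, mostly with a low value. They report only what shows in the picture. A call takes as long as a camera call. They do not tell look-alikes from the thing itself.
- search_frame(thing, picture): "centre" ([x, y, z] in m, in world coordinates, good to about 4 mm: the middle of the surface that is visible of it).
- pinpoint(thing, picture): "centre" ([x, y, z] in m, in world coordinates, good to about 4 mm: a listed point, or the origin of a listed thing).
The state is a dict: "clock": time; "joint_pos": joint angles; "joint_vel": joint speeds; "tau": joint torques, N m; "eef_pos": TCP position; "tool_rot": TCP orientation; "ft_force": force on the tool from outside, world axes, zero at the start; "ft_torque": the same for the moment, N m; "grip_width": finger opening in m.
Only numpy, scipy, OpenCV 4.12 (cv2) and the standard library are available. Lean on these libraries where they do the work, as an engineer would, in place of code of your own. Each camera call takes 0.05 s, during which the arm holds its last target. There are 200 camera calls.

## Task

The gravel gauge hangs by its slot on the barbed retaining hook of the little stand. Take it by its wooden grip and work it off the hook, raising it, tilting it and backing it over the barb tip gently by feel, never straining the hook; then stand it upright, fully home, in the slot of the wooden rest block and let go. Do not knock over the two vials.

Things in the scene. Friction and masses are not known exactly. Their poses are not given: they have to be found in the camera images.
- stand: Fixed steel stand with a 125 x 90 x 12 mm base (-32 to +93 mm in x) and a round post 119 mm high. Origin: foot of the post, at bench level; z up; the hook's bar points along +x, level, 112 mm above the bench. More than 12 N on the stand or hook is straining it. The hook sits in a rubber bush and gives about 1 mm per 6 N, along the bar and up or down.
- hook_root (a point): Where the axis of the hook's bar crosses the post (post and 26 mm clamp block end at +13 mm). Bar: round steel, 6 mm thick, running along the stand's +x to a bend; from there the barb rises 24 mm and leans back 4 mm towards the post (centre lines; round end, top 27 mm above the bar's axis). The bar's reach, post to bend, is clamped anywhere from 54 to 86 mm, unmeasured: find it by feel.
- gauge: Gravel gauge: 4 mm aluminium plate, 0.11 to 0.23 kg, 167 mm tall, 60 mm wide below, with sizing holes and a wooden grip; hangs by its slot on the bar. Origin: middle of the lower edge; z up, y along the width, x through the thickness, along the bar as it hangs. The slot is 4 mm too low to clear bar and barb with the plate upright; 45 degrees of tilt, top towards the post, clears by 2.5 mm.
- gauge_slot (a point): Centre of the gauge's slot, 74 mm above its lower edge: a rectangular hole 26 mm high (z, 61 to 87 mm above the lower edge) and 18 mm wide (y). The slot's upper edge rests on the bar. Above the slot the plate goes on 50 mm wide for 18 mm, then 34 mm wide.
- gauge_grip (a point): Middle of the gauge's wooden grip, 142 mm above its lower edge: two scales, together with the plate 10.7 mm thick (x), 34 mm wide (y) and 50 mm high (z); pinch it across the thickness from above. Axes as the gauge.
- rest: Fixed wooden rest block, 56 (x) x 104 (y) x 42 mm high, origin under its centre, z up. In its top a slot, 9 mm (x) by 68 mm (y), 30 mm deep, takes the lower edge of the gauge, either way round. Pressing the gauge into it with more than 25 N is too hard.
- rest_floor (a point): Middle of the floor of the rest's slot, 12 mm above the bench, 30 mm below the slot's mouth; axes as the rest. The gauge's lower edge belongs here.
- vial_white: Standing glass sample vial with a white cap, 34 mm across, 77 mm tall; origin under its centre. A bystander.
- vial_small: Standing glass sample vial with a black cap, 24 mm across, 57 mm tall; origin under its centre. A bystander.
Mind the look-alikes: they are no part of the job. What is meant by the rest is not purple, and is the smaller of those in its own colour.

How it is judged:
By the outcome, as a careful person would: the job done as asked, in the order asked, and still so for the second after the job is handed in, with the robot touching nothing.
It also fails if it takes over 61 s, if anything falls off the work surface, if the arm or the gripper's body presses on something with over 40 N, if the wrist force passes 120 N, or if a joint passes its speed limit or range.

## Working session

There is one attempt and no reset: what is moved stays moved. The work goes in short steps, Python scripts to look and compute and a tool call to move; the robot and the scene stay as the last step left them, time stands still between calls to the robot, and variables do not carry over. Pictures are saved under pics/ and viewed, about 8 in all and at most 12, crops included, and the job is handed in when it is done.

Besides the shell and the picture viewer there is one more tool, called after "Request:" as a command line: name --pt "numbers of a row" for each row, then --argument value for the rest. play_rows: Moves the arm, as the interface text tells. Its arguments: {"type":"object","properties":{"plan":{"type":"array","items":{"type":"array","items":{"type":"number"}}}},"required":["plan"]}

```bash
mkdir -p pics
cat > h.py <<'E'
from workcell import *
import numpy as np, cv2
from scipy.spatial.transform import Rotation as R
np.set_printoptions(precision=4,suppress=True)
def save(c,n): cv2.imwrite('pics/'+n+'.png',c['frame'][:,:,::-1])
def cloud(c):
    d=c['depth'];v,u=np.indices(d.shape)
    p=np.stack([(u-c['cx'])/c['fx']*d,-(v-c['cy'])/c['fy']*d,-d,np.ones_like(d)],-1)
    w=p@np.linalg.inv(c['camera_from_world']).T
    w[d==0]=np.nan
    return w[...,:3]
E
python3 - <<'E'
from h import *
o=get_obs();print(o['clock'],o['eef_pos'],o['tool_rot'],R.from_quat(o['tool_rot']).as_matrix(),o['ft_force'],o['grip_width'])
ims=[]
for n in ['side','top']:
    c=camera(n);ims.append(c);save(c,n)
    for t in ['stand','hook_root','gauge','gauge_slot','gauge_grip','rest','rest_floor','vial_white','vial_small']:
        print(n,t,[(np.array(r['centre']),round(r['confidence'],2)) for r in pinpoint(t,c)])
    np.savez('pics/%s.npz'%n,w=cloud(c),f=c['frame'])
    print(c['fx'],c['camera_from_world'])
E
```

```text
0.0 [0.1283 0.4826 0.2304] [ 0.0908  0.7012 -0.0923  0.701 ] [[-0.0006  0.2569  0.9664]
 [-0.0021  0.9664 -0.2569]
 [-1.     -0.0021 -0.    ]] [ 0.1088 -0.0214  0.6982] 0.08527529320079426
side stand [(array([ 0.5238, -0.1009, -0.0026]), 0.56)]
side hook_root []
side gauge [(array([ 0.5206, -0.0786,  0.024 ]), 0.64)]
side gauge_slot []
side gauge_grip [(array([ 0.5214, -0.072 ,  0.1675]), 0.74), (array([0.7222, 0.0227, 0.0026]), 0.28), (array([ 0.5223, -0.1005, -0.0012]), 0.24)]
side rest [(array([ 0.5443,  0.2871, -0.0014]), 0.81), (array([ 0.5525,  0.1311, -0.0006]), 0.74), (array([0.3977, 0.1525, 0.0008]), 0.71)]
side rest_floor [(array([0.5496, 0.136 , 0.0119]), 0.82), (array([0.5451, 0.287 , 0.0141]), 0.82), (array([0.3967, 0.1529, 0.0124]), 0.73)]
side vial_white [(array([0.7195, 0.021 , 0.0019]), 0.9)]
side vial_small [(array([ 0.6882,  0.2698, -0.0039]), 0.88), (array([0.7225, 0.0187, 0.0007]), 0.55)]
388.788618752064 [[-0.9929 -0.1164 -0.0264  0.587 ]
 [ 0.021  -0.3879  0.9215 -0.0999]
 [-0.1175  0.9143  0.3875 -0.8987]
 [ 0.      0.      0.      1.    ]]
top stand [(array([ 0.5223, -0.1003, -0.0007]), 0.79)]
top hook_root [(array([ 0.523 , -0.1058,  0.1143]), 0.73)]
top gauge [(array([ 0.5226, -0.0711,  0.0283]), 0.78)]
top gauge_slot [(array([ 0.5264, -0.074 ,  0.0989]), 0.79), (array([ 0.5209, -0.1045,  0.0009]), 0.28)]
top gauge_grip [(array([ 0.5211, -0.0764,  0.1662]), 0.61)]
top rest [(array([ 0.5414,  0.2876, -0.0018]), 0.92), (array([ 0.5525,  0.1431, -0.0027]), 0.82), (array([ 0.3941,  0.1493, -0.0004]), 0.73)]
top rest_floor [(array([0.5478, 0.1441, 0.0156]), 0.95), (array([0.5404, 0.2851, 0.0112]), 0.85), (array([0.3995, 0.1527, 0.0127]), 0.58)]
top vial_white [(array([ 0.7188,  0.0188, -0.0039]), 0.75)]
top vial_small []
448.2387918123277 [[-0.0029 -0.9997 -0.0229  0.0843]
 [ 0.996  -0.0049  0.0896 -0.5519]
 [-0.0896 -0.0226  0.9957 -1.1343]
 [ 0.      0.      0.      1.    ]]
```

View pics/side.png

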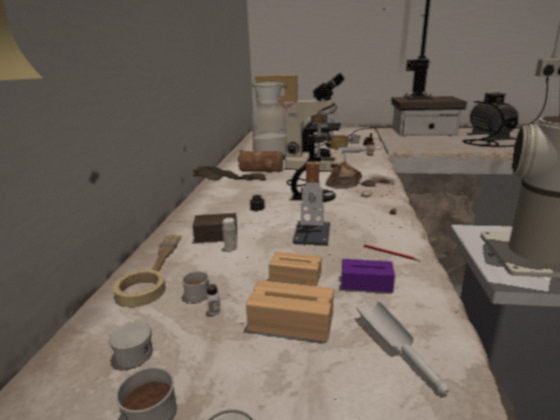

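View pics/top.png

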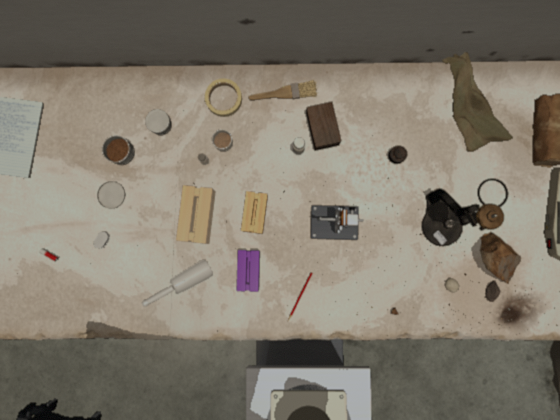

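Side shows the gauge on the stand (about 312,205). Top shows the stand at (335,222), the small orange rest at (254,212), and a purple and a larger orange look-alike. Next I measure the geometry.

Run:
```python
from h import *
T=np.load('pics/top.npz');S=np.load('pics/side.npz')
def rect(m,w,n):
    p=w[m][:,:2]; r=cv2.minAreaRect((p*1000).astype(np.float32)); print(n,m.sum(),r, cv2.boxPoints(r).round(0).tolist())
w=T['w']
x,y,z=w[...,0],w[...,1],w[...,2]
print('bench z',np.nanmedian(z[(x>.3)&(x<.6)]))
m=(abs(x-.55)<.07)&(abs(y-.14)<.08)&(z>.034)&(z<.055);rect(m,w,'rest')
m=(abs(x-.52)<.09)&(abs(y+.07)<.13)&(z>.007)&(z<.018);rect(m,w,'base')
m=(abs(x-.52)<.09)&(abs(y+.07)<.13)&(z>.15);rect(m,w,'top grip')
print(w[m][:, :].mean(0), z[m].max())
m=(abs(x-.52)<.09)&(abs(y+.07)<.13)&(z>.10)&(z<.15);rect(m,w,'mid')
w=S['w'];x,y,z=w[...,0],w[...,1],w[...,2]
m=(abs(x-.52)<.05)&(abs(y+.08)<.03)&(z>.03)&(z<.2);
p=w[m];print(len(p))
p=p[abs(p[:,1]-np.median(p[:,1]))<.008]
A=np.c_[p[:,0],p[:,2],np.ones(len(p))];k=np.linalg.lstsq(A,p[:,1],rcond=None)[0];print('plane y=ax+bz+c',k,p.min(0),p.max(0))
ft=T['f'][195:250,230:370];fs=S['f'][150:300,255:375]
a=cv2.resize(ft,(798,313),interpolation=cv2.INTER_CUBIC);b=cv2.resize(fs,None,fx=4.,fy=4.,interpolation=cv2.INTER_CUBIC)
cv2.imwrite('pics/ta.png',a[:,:,::-1]);cv2.imwrite('pics/sb.png',b[:,:,::-1])
```

```text
bench z -0.00017188247235344623
rest 791 ((551.3445434570312, 135.60836791992188), (56.53763961791992, 103.70506286621094), 82.42018127441406) [[496.0, 114.0], [599.0, 101.0], [606.0, 157.0], [504.0, 170.0]]
base 1123 ((527.4277954101562, -64.45704650878906), (202.80807495117188, 91.82061767578125), 89.71208953857422) [[481.0, -166.0], [573.0, -166.0], [574.0, 37.0], [482.0, 37.0]]
top grip 113 ((525.3885498046875, -73.75994110107422), (10.641340255737305, 33.717708587646484), 88.64236450195312) [[508.0, -79.0], [542.0, -79.0], [542.0, -69.0], [509.0, -68.0]]
[ 0.5244 -0.073   0.1855] 0.1976020864771677
mid 260 ((525.9945678710938, -75.44525146484375), (47.36353302001953, 105.30306243896484), 16.413217544555664) [[488.0, -32.0], [518.0, -133.0], [564.0, -119.0], [534.0, -18.0]]
1062
plane y=ax+bz+c [-0.0325  0.0235 -0.0577] [ 0.4923 -0.0802  0.03  ] [ 0.5518 -0.0647  0.1944]
```

View pics/ta.png

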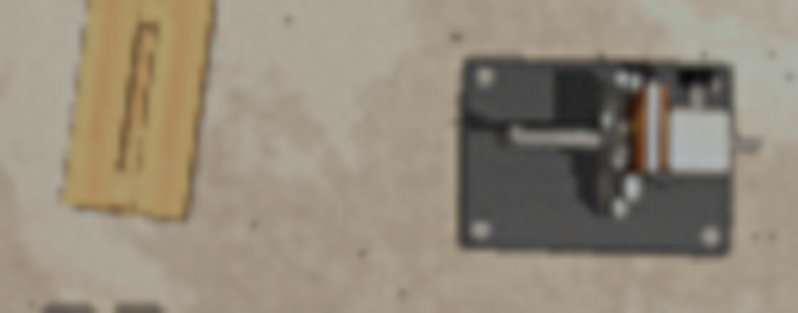

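View pics/sb.png

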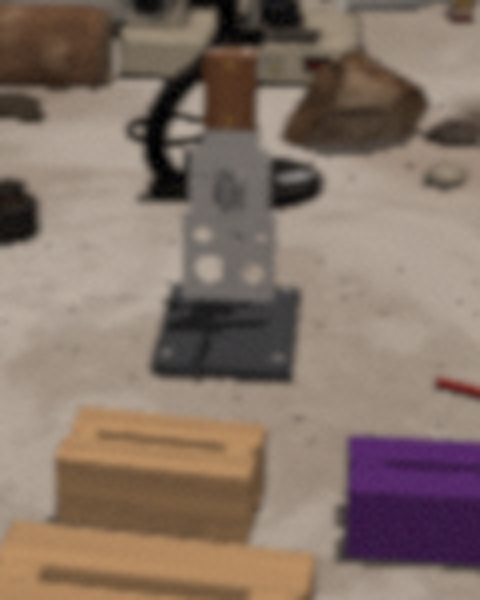

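The crops show the bar running left (world +y) from the post. The barb end is near crop (510,130) and the gauge sits close to the post. Next I estimate the barb and rest slot positions and plan the unhooking path.

Run:
```python
from h import *
T=np.load('pics/top.npz');S=np.load('pics/side.npz')
w=T['w'];x,y,z=w[...,0],w[...,1],w[...,2]
print('pixels over bar: row,col,xyz')
for r in (217,218,219,220,221):
    print(r,[(c,*(w[r,c]*1000).round(0).astype(int)) for c in range(315,342,2)])
# base rect
m=(x>.45)&(x<.6)&(y>-.15)&(y<.01)&(z>.008)&(z<.016)
n,l=cv2.connectedComponents(m.astype(np.uint8));k=np.argmax(np.bincount(l[m]));q=w[l==k][:,:2]*1000
rr=cv2.minAreaRect(q.astype(np.float32));print('base',rr,cv2.boxPoints(rr).round(1).tolist())
# rest slot: dark/low px inside the rest
m=(abs(x-.551)<.045)&(abs(y-.136)<.02)&(z<.036)
print('slot px',m.sum(),np.nanmean(w[m],0)*1000)
f=T['f'].astype(int).sum(2)
# wood colour fits
cc=np.array([[r,c] for r in range(185,240) for c in range(240,270) if f[r,c]<330])
# scan clearance of gauge plate on hook
def hook():
    a=np.c_[np.linspace(-60,0,121),np.zeros(121)];b=np.c_[np.linspace(0,-4,50),np.linspace(0,24,50)];return np.r_[a,b]
H=hook()
def clr(s,zc,t):
    # plate boxes in (n,u): |n|<2, u in[13,93] and [-74,-13]
    cu=np.array([-np.sin(t),np.cos(t)]);cn=np.array([np.cos(t),np.sin(t)])
    p=H-[s,zc];U=p@cu;N=p@cn
    def box(lo,hi):
        dx=np.abs(N)-2;dy=np.abs(U-(lo+hi)/2)-(hi-lo)/2
        return np.hypot(np.maximum(dx,0),np.maximum(dy,0))+np.minimum(np.maximum(dx,dy),0)
    return min(box(13,93).min(),box(-74,-13).min())-3
import heapq
S_=np.arange(-30,31,1.);Z_=np.arange(-14,61,1.)
for deg in (40,45,50,55,60,65,70):
    t=np.radians(deg)
    C=np.array([[clr(a,b,t) for b in Z_] for a in S_])
    st=(0,int(np.argmax(C[0])));best={};par={};h=[(-C[st],st,None)]
    while h:
        d,q,pq=heapq.heappop(h)
        if q in best: continue
        best[q]=-d;par[q]=pq
        if S_[q[0]]>=25 and Z_[q[1]]>=50: break
        for di in(-1,0,1):
            for dj in(-1,0,1):
                r=(q[0]+di,q[1]+dj)
                if 0<=r[0]<len(S_) and 0<=r[1]<len(Z_) and r not in best: heapq.heappush(h,(-min(-d,C[r]),r,q))
    # max-clearance ridge
    print(deg,'bottleneck',round(best[q],2))
    if deg in(45,55): 
        for b in range(0,75,3): i=np.argmax(C[:,b]*(np.abs(S_)<25)); print((Z_[b],S_[i],round(C[i,b],1)),end=' ')
        path=[];
        while q: path.append((S_[q[0]],Z_[q[1]],round(C[q],1)));q=par[q]
        print('\n',path[::-3])
```

```text
pixels over bar: row,col,xyz
217 [(315, np.int64(539), np.int64(-23), np.int64(13)), (317, np.int64(539), np.int64(-28), np.int64(10)), (319, np.int64(529), np.int64(-24), np.int64(135)), (321, np.int64(529), np.int64(-29), np.int64(136)), (323, np.int64(539), np.int64(-44), np.int64(13)), (325, np.int64(539), np.int64(-49), np.int64(13)), (327, np.int64(539), np.int64(-54), np.int64(15)), (329, np.int64(539), np.int64(-60), np.int64(9)), (331, np.int64(539), np.int64(-65), np.int64(9)), (333, np.int64(539), np.int64(-70), np.int64(14)), (335, np.int64(538), np.int64(-73), np.int64(27)), (337, np.int64(534), np.int64(-74), np.int64(69)), (339, np.int64(528), np.int64(-69), np.int64(151)), (341, np.int64(525), np.int64(-68), np.int64(190))]
218 [(315, np.int64(536), np.int64(-23), np.int64(14)), (317, np.int64(528), np.int64(-20), np.int64(121)), (319, np.int64(527), np.int64(-24), np.int64(138)), (321, np.int64(527), np.int64(-28), np.int64(138)), (323, np.int64(529), np.int64(-35), np.int64(114)), (325, np.int64(529), np.int64(-40), np.int64(115)), (327, np.int64(529), np.int64(-45)
[... 7739 characters left out ...]
t64(35.0), np.float64(9.6)), (np.float64(0.0), np.float64(32.0), np.float64(10.1)), (np.float64(0.0), np.float64(29.0), np.float64(9.6)), (np.float64(3.0), np.float64(30.0), np.float64(9.8)), (np.float64(6.0), np.float64(31.0), np.float64(9.9)), (np.float64(9.0), np.float64(34.0), np.float64(12.9)), (np.float64(12.0), np.float64(37.0), np.float64(16.3)), (np.float64(15.0), np.float64(40.0), np.float64(20.0)), (np.float64(18.0), np.float64(43.0), np.float64(23.8)), (np.float64(21.0), np.float64(46.0), np.float64(27.8)), (np.float64(24.0), np.float64(49.0), np.float64(31.8))]
60 bottleneck 13.18
65 bottleneck 16.64
70 bottleneck 19.94<stdin>:6: RuntimeWarning: invalid value encountered in cast
```

Request:
play_rows --pt "0 0 0 -0.116 0 0 -1" --pt "0 0 0 -0.116 0 0 -1" --pt "-2 -30.3 22.9 0 0 0 -1" --pt "-2 -30.3 22.9 0 0 0 -1" --pt "-2 -30.3 22.9 0 0 0 -1" --pt "-2 -30.3 22.9 0 0 0 -1" --pt "-2 -30.3 22.9 0 0 0 -1" --pt "-2 -30.3 22.9 0 0 0 -1" --pt "-2 -30.3 22.9 0 0 0 -1" --pt "-2 -30.3 22.9 0 0 0 -1" --pt "-2 -30.3 22.9 0 0 0 -1" --pt "-2 -30.3 22.9 0 0 0 -1" --pt "-2 -30.3 22.9 0 0 0 -1" --pt "-2 -30.3 22.9 0 0 0 -1" --pt "-2 -30.3 22.9 0 0 0 -1" --pt "-2 -30.3 22.9 0 0 0 -1" --pt "-2 -30.3 22.9 0 0 0 -1" --pt "-2 -30.3 22.9 0 0 0 -1" --pt "-2 -30.3 22.9 0 0 0 -1" --pt "-2 -30.3 22.9 0 0 0 -1"

```text
clock: 2.67
eef_pos: [0.5261, -0.0753, 0.2675]
tool_rot: [0.01, 0.707, -0.01, 0.707]
ft_force: [0.8, 0.2, -0.2]
grip_width: 0.085
```

```bash
cat >> h.py <<'E'
def st():
    o=get_obs();M=R.from_quat(o['tool_rot']).as_matrix()
    print('t',round(o['clock'],2),'p',o['eef_pos']*1000 if isinstance(o['eef_pos'],np.ndarray) else np.array(o['eef_pos'])*1000,'F',np.array(o['ft_force']),'T',np.array(o['ft_torque']),'w',round(o['grip_width']*1000,1));print(M);print('q',np.array(o['joint_pos']))
    return o,M
E
python3 - <<'E'
from h import *
st()
c=camera('wrist');save(c,'w1');w=cloud(c)
np.savez('pics/w1.npz',w=w,f=c['frame'])
for t in ['gauge_grip','hook_root','gauge_slot']: print(t,[(np.array(r['centre']),round(r['confidence'],2)) for r in pinpoint(t,c)])
x,y,z=w[...,0],w[...,1],w[...,2]
m=(abs(x-.52)<.09)&(abs(y+.07)<.05)&(z>.175)&(z<.21)
p=w[m]*1000;print(m.sum(),p.min(0),p.max(0),cv2.minAreaRect(p[:,:2].astype(np.float32)))
E
```

```text
t 2.67 p [526.103  -75.2815 267.4656] F [ 0.7853  0.1908 -0.1785] T [-0.024  -0.0337 -0.0381] w 85.0
[[ 0.0004  0.0282  0.9996]
 [ 0.0001  0.9996 -0.0282]
 [-1.      0.0001  0.0004]]
q [-0.1422  0.2919  0.1672  1.4457  0.0002 -0.114 ]
gauge_grip [(array([ 0.5275, -0.0754,  0.17  ]), 0.75)]
hook_root [(array([ 0.5196, -0.1015,  0.1119]), 0.55)]
gauge_slot []
968 [504.377  -80.4532 175.4904] [538.3433 -68.7453 196.1484] ((521.4053955078125, -74.63642883300781), (11.563040733337402, 33.8263053894043), 87.43314361572266)
```

View pics/w1.png

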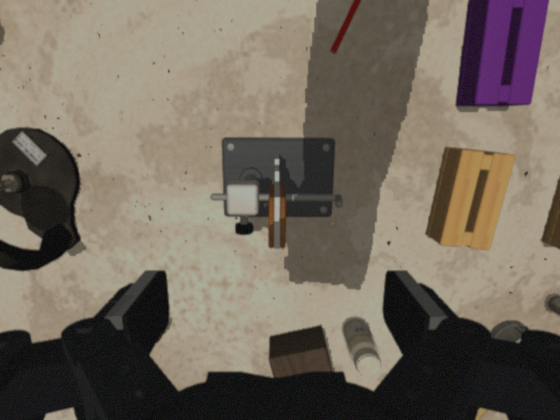

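Wrist view: the gauge's grip is at (277,215), midway between the open fingers. The barb end is at (338,200) and the rest slot at (478,198). I descend and close.

Request:
play_rows --pt "19 0 -1 0 0 0 -1" --pt "19 0 -1 0 0 0 -1" --pt "19 0 0 0 0 0 -1" --pt "19 0 0 0 0 0 -1" --pt "19 0 0 0 0 0 -1" --pt "19 0.5 0 0 0 0 -1" --pt "0 0 0 0 0 0 -1"

```text
clock: 3.45
eef_pos: [0.5197, -0.0709, 0.1499]
tool_rot: [0.009, 0.71, -0.009, 0.704]
ft_force: [-0.7, 0.1, -0.6]
grip_width: 0.0854
```

Request:
play_rows --pt "0 0 0 0 0 0 1" --pt "0 0 0 0 0 0 1" --pt "0 0 0 0 0 0 1" --pt "0 0 0 0 0 0 1" --pt "0 0 0 0 0 0 1" --pt "0 0 0 0 0 0 1" --pt "0 0 0 0 0 0 1" --pt "0 0 0 0 0 0 1" --pt "0 0 0 0 0 0 1" --pt "0 0 0 0 0 0 1" --pt "0 0 0 0 0 0 1" --pt "0 0 0 0 0 0 1"

```text
clock: 4.45
eef_pos: [0.5235, -0.073, 0.1535]
tool_rot: [0.01, 0.707, -0.01, 0.707]
ft_force: [-0.5, 0.2, 2.5]
grip_width: 0.0098
```

Run:
```python
from h import *
st()
w=np.load('pics/w1.npz')['w'];x,y,z=w[...,0],w[...,1],w[...,2]
m=(abs(x-.525)<.02)&(y>-.06)&(y<0)&(z>.1)
p=w[m]*1000;print(m.sum(),p.min(0),p.max(0))
print('tip',p[p[:,2]>132].mean(0), 'bar x',np.median(p[p[:,2]<118],0))
```

```text
t 4.45 p [523.5126 -72.9707 153.5344] F [-0.4831  0.2285  2.476 ] T [-0.0797  0.0773  0.0108] w 9.8
[[ 0.0005  0.0279  0.9996]
 [-0.0002  0.9996 -0.0279]
 [-1.     -0.0002  0.0005]]
q [-0.1384  0.3422 -0.0631  1.165  -0.0001 -0.1105]
19423 [505.0422 -59.9976 110.9927] [539.6137  -1.9819 363.8691]
tip [517.0609 -30.679  333.4975] bar x [522.5022 -42.2212 113.8439]
```

Request:
play_rows --pt "-3 0 0 0 0 0 1" --pt "-3 0 0 0 0 0 1" --pt "-4 0 0 0 0 0 1" --pt "0 0 0 0 0 0 1" --pt "0 0 0 0 0 0 1"

```text
clock: 4.87
eef_pos: [0.5234, -0.0728, 0.1633]
tool_rot: [0.01, 0.707, -0.01, 0.707]
ft_force: [0.7, -0.1, -2.4]
grip_width: 0.0103
```

Request:
play_rows --pt "0 5 0 0 0 0 1" --pt "0 5 0 0 0 0 1" --pt "0 5 0 0 0 0 1" --pt "0 0 0 0 0 0 1" --pt "0 0 0 0 0 0 1"

```text
clock: 5.28
eef_pos: [0.5237, -0.0573, 0.1632]
tool_rot: [0.009, 0.707, -0.009, 0.707]
ft_force: [0.3, 0.3, -3.0]
grip_width: 0.0104
```

Request:
play_rows --pt "0 5 0 0 0 0 1" --pt "0 5 0 0 0 0 1" --pt "0 4 0 0 0 0 1" --pt "0 0 0 0 0 0 1" --pt "0 0 0 0 0 0 1"

```text
clock: 5.7
eef_pos: [0.5242, -0.0436, 0.1633]
tool_rot: [0.01, 0.707, -0.01, 0.707]
ft_force: [0.4, -0.2, -2.0]
grip_width: 0.0097
```

Request:
play_rows --pt "0.3 -5.6 0 0 0 0.109 1" --pt "0.3 -5.6 0 0 0 0.109 1" --pt "0.3 -5.6 0 0 0 0.109 1" --pt "0.3 -5.6 0 0 0 0.109 1" --pt "0 0 0 0 0 0 1" --pt "0 0 0 0 0 0 1"

```text
clock: 6.2
eef_pos: [0.5231, -0.0677, 0.1572]
tool_rot: [0.164, 0.689, 0.142, 0.692]
ft_force: [-0.3, -0.0, -2.6]
grip_width: 0.0104
```

```bash
cat >> h.py <<'E'
def slot(c=51.5):
    o,M=st(); p=np.array(o['eef_pos'])*1000+c*M[:,0]
    print('slot centre',p,'tilt',np.degrees(np.arctan2(M[1,0],-M[2,0])))
E
python3 - <<'E'
from h import *
slot()
E
```

```text
t 6.2 p [523.1332 -67.6934 157.215 ] F [-0.31   -0.0434 -2.5521] T [-0.6377  0.0453 -0.0355] w 10.4
[[ 0.0111  0.0297  0.9995]
 [ 0.4215  0.9063 -0.0316]
 [-0.9068  0.4216 -0.0025]]
q [-0.3599  0.4414  0.0165  1.2971  0.4097 -0.3593]
slot centre [523.7025 -45.9874 110.5162] tilt 24.929428325814094
```

Request:
play_rows --pt "0.3 -5.6 0 0 0 0.109 1" --pt "0.3 -5.6 0 0 0 0.109 1" --pt "0.3 -5.6 0 0 0 0.109 1" --pt "0.3 -5.6 0 0 0 0.109 1" --pt "0 0 0 0 0 0 1" --pt "0 0 0 0 0 0 1"

```text
clock: 6.7
eef_pos: [0.5229, -0.0834, 0.1428]
tool_rot: [0.308, 0.638, 0.289, 0.644]
ft_force: [0.5, -0.2, -0.9]
grip_width: 0.01
```

Run:
```python
from h import *
slot()
c=camera('top');f=c['frame'][185:260,290:370];cv2.imwrite('pics/t2.png',cv2.resize(f,None,fx=5,fy=5,interpolation=2)[:,:,::-1])
c=camera('side');f2=c['frame'][150:250,260:360];cv2.imwrite('pics/s2.png',np.hstack([cv2.resize(f,(400,375),interpolation=2),cv2.resize(f2,(375,375),interpolation=2)])[:,:,::-1])
```

```text
t 6.7 p [522.8601 -83.4262 142.7912] F [ 0.5292 -0.1857 -0.8595] T [-1.123  -0.0074 -0.005 ] w 10.0
[[ 0.0188  0.0211  0.9996]
 [ 0.7652  0.6432 -0.0279]
 [-0.6435  0.7654 -0.004 ]]
q [-0.548   0.6986  0.1621  1.5707  0.7247 -0.7258]
slot centre [523.8274 -44.0179 109.6505] tilt 49.9375591182759
```

View pics/s2.png

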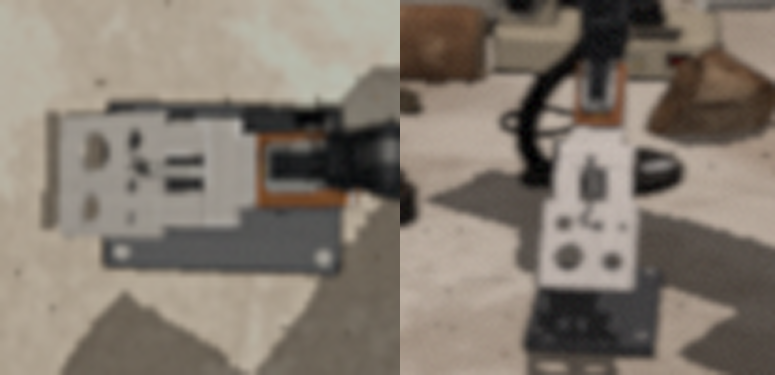

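The picture shows the gauge tilted with the bar centred in its slot (left view, about 183,172). Next I work out the exact path at 50° tilt.

```bash
cat > clr.py <<'E'
import numpy as np
a=np.c_[np.linspace(-60,0,241),np.zeros(241)];b=np.c_[np.linspace(0,-4,100),np.linspace(0,24,100)];H=np.r_[a,b]
def clr(s,zc,t):
    cu=np.array([-np.sin(t),np.cos(t)]);cn=np.array([np.cos(t),np.sin(t)])
    p=H-[s,zc];U=p@cu;N=p@cn
    def box(lo,hi):
        dx=np.abs(N)-2;dy=np.abs(U-(lo+hi)/2)-(hi-lo)/2
        return np.hypot(np.maximum(dx,0),np.maximum(dy,0))+np.minimum(np.maximum(dx,dy),0)
    return box(13,93).min()-3,box(-74,-13).min()-3
E
python3 - <<'E'
from clr import *
for deg in(50,55):
  t=np.radians(deg)
  for z in range(-1,34,2):
    r=[(s,*clr(s,z,t)) for s in np.arange(-20,15,.5)]
    f=[q for q in r if min(q[1:])>0]
    if f:
        # first connected interval containing the leftmost barb-ring state
        k=max(f,key=lambda q:min(q[1:]) if q[0]<4 else -9)
        print(deg,z,'free s',[q[0] for q in f][0],[q[0] for q in f][-1],'best',k[0],round(k[1],1),round(k[2],1))
E
```

```text
50 -1 free s -20.0 4.0 best -20.0 2.8 4.8
50 1 free s -20.0 3.5 best -6.0 4.8 4.8
50 3 free s -20.0 3.0 best -2.5 5.9 6.2
50 5 free s -8.5 3.0 best -2.0 5.1 5.3
50 7 free s -7.0 2.5 best -2.0 4.8 4.3
50 9 free s -5.5 2.0 best -1.5 3.9 4.2
50 11 free s -5.5 2.0 best -2.0 4.1 3.8
50 13 free s -6.0 1.5 best -2.0 3.8 4.1
50 15 free s -6.0 1.5 best -2.5 4.2 3.9
50 17 free s -6.5 14.5 best -2.0 4.3 4.8
50 19 free s -7.0 14.5 best -2.0 5.3 5.1
50 21 free s -7.0 14.5 best -1.5 6.2 5.9
50 23 free s -7.5 14.5 best -1.0 7.1 6.7
50 25 free s -8.0 14.5 best 0.0 7.7 8.0
50 27 free s -8.0 14.5 best 0.5 8.9 8.9
50 29 free s -8.5 14.5 best 1.5 10.1 10.2
50 31 free s -9.0 14.5 best 2.5 11.6 11.5
50 33 free s -9.0 14.5 best 3.5 13.3 12.8
55 -1 free s -20.0 5.0 best -20.0 1.8 3.8
55 1 free s -20.0 4.5 best -6.5 3.8 4.2
55 3 free s -10.5 4.0 best -3.0 5.8 5.8
55 5 free s -8.5 4.0 best -2.0 6.0 5.5
55 7 free s -7.0 3.5 best -1.5 5.2 5.3
55 9 free s -6.5 3.0 best -1.5 4.9 5.0
55 11 free s -6.5 3.0 best -2.0 5.0 4.7
55 13 free s -7.0 2.5 best -2.0 4.7 5.0
55 15 free s -7.0 2.5 best -2.5 5.0 4.9
55 17 free s -7.5 3.0 best -2.5 5.3 5.2
55 19 free s -8.0 14.5 best -2.0 5.5 6.0
55 21 free s -8.0 14.5 best -2.0 6.6 6.4
55 23 free s -8.5 14.5 best -1.5 7.4 7.2
55 25 free s -9.0 14.5 best -1.0 8.1 8.0
55 27 free s -9.0 14.5 best -0.5 9.1 8.8
55 29 free s -9.5 14.5 best 0.5 10.0 10.1
55 31 free s -10.0 14.5 best 1.5 11.3 11.5
55 33 free s -10.0 14.5 best 2.5 12.7 12.8
```

Request:
play_rows --pt "-1.1 1.3 0 0 0 0 1" --pt "-1.1 1.3 0 0 0 0 1" --pt "1.5 1.3 0 0 0 0 1" --pt "1.5 1.3 0 0 0 0 1" --pt "1.5 1.3 0 0 0 0 1" --pt "1.5 1.3 0 0 0 0 1" --pt "1.5 1.3 0 0 0 0 1" --pt "1.5 1.3 0 0 0 0 1" --pt "1.5 1.3 0 0 0 0 1" --pt "0 0 0 0 0 0 1" --pt "0 0 0 0 0 0 1"

```text
clock: 7.72
eef_pos: [0.5234, -0.0693, 0.1485]
tool_rot: [0.308, 0.637, 0.29, 0.645]
ft_force: [-1.0, 0.4, -1.7]
grip_width: 0.0101
```

Run:
```python
from h import *
slot()
```

```text
t 7.72 p [523.3771 -69.3033 148.4781] F [-0.9528  0.3994 -1.7394] T [-1.122   0.0547  0.0098] w 10.1
[[ 0.021   0.018   0.9996]
 [ 0.7654  0.643  -0.0277]
 [-0.6432  0.7657 -0.0003]]
q [-0.5281  0.6762  0.1381  1.5518  0.7365 -0.7045]
slot centre [524.4587 -29.8857 115.3521] tilt 49.95668324452109
```

Request:
play_rows --pt "0.75 0.65 0 0 0 0 1" --pt "0.75 0.65 0 0 0 0 1" --pt "0.75 0.65 0 0 0 0 1" --pt "0.75 0.65 0 0 0 0 1" --pt "0.75 0.65 0 0 0 0 1" --pt "0 0 0 0 0 0 1"

```text
clock: 8.22
eef_pos: [0.5235, -0.0642, 0.1487]
tool_rot: [0.307, 0.637, 0.29, 0.645]
ft_force: [0.2, -1.1, -1.5]
grip_width: 0.0098
```

Request:
play_rows --pt "0.75 0.65 0 0 0 0 1" --pt "0.75 0.65 0 0 0 0 1" --pt "0 0 0 0 0 0 1"

```text
clock: 8.47
eef_pos: [0.5236, -0.0623, 0.1487]
tool_rot: [0.307, 0.637, 0.29, 0.645]
ft_force: [0.3, -0.1, -2.0]
grip_width: 0.0099
```

Request:
play_rows --pt "0.75 0.65 0 0 0 0 1" --pt "0 0 0 0 0 0 1" --pt "0 0 0 0 0 0 1"

```text
clock: 8.72
eef_pos: [0.5237, -0.0615, 0.1487]
tool_rot: [0.307, 0.637, 0.29, 0.645]
ft_force: [-0.9, 0.3, -2.6]
grip_width: 0.0102
```

Request:
play_rows --pt "0.75 0.65 0 0 0 0 1" --pt "0 0 0 0 0 0 1" --pt "0 0 0 0 0 0 1"

```text
clock: 8.97
eef_pos: [0.5237, -0.0604, 0.1488]
tool_rot: [0.307, 0.637, 0.29, 0.645]
ft_force: [0.3, -0.4, -2.6]
grip_width: 0.0102
```

Request:
play_rows --pt "0.75 0.65 0 0 0 0 1" --pt "0 0 0 0 0 0 1" --pt "0 0 0 0 0 0 1"

```text
clock: 9.22
eef_pos: [0.5237, -0.0594, 0.1488]
tool_rot: [0.307, 0.637, 0.29, 0.645]
ft_force: [-0.3, -0.5, -1.7]
grip_width: 0.0097
```

Request:
play_rows --pt "0.6 0.5 0 0 0 0 1" --pt "0 0 0 0 0 0 1" --pt "0 0 0 0 0 0 1"

```text
clock: 9.47
eef_pos: [0.5237, -0.0587, 0.1487]
tool_rot: [0.307, 0.637, 0.29, 0.645]
ft_force: [-1.1, -0.8, -2.3]
grip_width: 0.0102
```

Request:
play_rows --pt "0.6 0.5 0 0 0 0 1" --pt "0 0 0 0 0 0 1" --pt "0 0 0 0 0 0 1"

```text
clock: 9.72
eef_pos: [0.5238, -0.058, 0.1487]
tool_rot: [0.307, 0.637, 0.29, 0.645]
ft_force: [-0.5, -0.6, -1.1]
grip_width: 0.01
```

Request:
play_rows --pt "0.6 0.5 0 0 0 0 1" --pt "0 0 0 0 0 0 1" --pt "0 0 0 0 0 0 1"

```text
clock: 9.97
eef_pos: [0.5238, -0.0574, 0.1487]
tool_rot: [0.307, 0.637, 0.29, 0.645]
ft_force: [-0.5, -2.2, -2.9]
grip_width: 0.0098
```

Request:
play_rows --pt "0.4 0.3 0 0 0 0 1" --pt "0 0 0 0 0 0 1" --pt "0 0 0 0 0 0 1"

```text
clock: 10.22
eef_pos: [0.5238, -0.057, 0.1487]
tool_rot: [0.307, 0.637, 0.29, 0.645]
ft_force: [-0.6, -2.7, -2.4]
grip_width: 0.01
```

Contact was felt at TCP y ≈ -0.0577, so the bend is at y ≈ -0.021. I back off 5.7 mm to centre, then rise straight up.

Request:
play_rows --pt "-2.2 -1.8 0 0 0 0 1" --pt "-2.2 -1.8 0 0 0 0 1" --pt "0 0 0 0 0 0 1" --pt "-1.6 1.9 0 0 0 0 1" --pt "-1.6 1.9 0 0 0 0 1" --pt "0 0 0 0 0 0 1"

```text
clock: 10.72
eef_pos: [0.5238, -0.0622, 0.1544]
tool_rot: [0.307, 0.637, 0.29, 0.645]
ft_force: [-0.1, 0.3, -2.6]
grip_width: 0.0101
```

Request:
play_rows --pt "-1 1.1 0 0 0 0 1" --pt "-1 1.1 0 0 0 0 1" --pt "-1 1.1 0 0 0 0 1" --pt "0 0 0 0 0 0 1"

```text
clock: 11.05
eef_pos: [0.5238, -0.0626, 0.1586]
tool_rot: [0.307, 0.637, 0.29, 0.645]
ft_force: [0.2, -0.2, -1.4]
grip_width: 0.0093
```

Request:
play_rows --pt "-1 1.1 0 0 0 0 1" --pt "-1 1.1 0 0 0 0 1" --pt "-1 1.1 0 0 0 0 1" --pt "0 0 0 0 0 0 1"

```text
clock: 11.38
eef_pos: [0.5238, -0.0628, 0.163]
tool_rot: [0.307, 0.637, 0.29, 0.645]
ft_force: [1.0, 0.1, -2.6]
grip_width: 0.0102
```

Request:
play_rows --pt "-1 1.1 0 0 0 0 1" --pt "-1 1.1 0 0 0 0 1" --pt "-1 1.1 0 0 0 0 1" --pt "-1 1.1 0 0 0 0 1" --pt "0 0 0 0 0 0 1"

```text
clock: 11.8
eef_pos: [0.5238, -0.063, 0.169]
tool_rot: [0.307, 0.637, 0.29, 0.645]
ft_force: [-0.5, 1.0, -3.0]
grip_width: 0.0099
```

Request:
play_rows --pt "-1.6 4.6 0 0 0 0 1" --pt "-1.6 4.6 0 0 0 0 1" --pt "-1.6 4.6 0 0 0 0 1" --pt "-1.6 4.6 0 0 0 0 1" --pt "-1.6 4.6 0 0 0 0 1" --pt "-3 10 0 0 0 0 1" --pt "-3 10 0 0 0 0 1" --pt "-3 10 0 0 0 0 1" --pt "-3 10 0 0 0 0 1" --pt "0 0 0 0 0 0 1"

```text
clock: 12.63
eef_pos: [0.525, -0.037, 0.2325]
tool_rot: [0.306, 0.636, 0.29, 0.646]
ft_force: [0.5, -0.7, -2.2]
grip_width: 0.0098
```

Run:
```python
from h import *
slot()
```

```text
t 12.63 p [525.0452 -37.0018 232.5353] F [ 0.5061 -0.7184 -2.1891] T [-1.1006 -0.0118 -0.0044] w 9.8
[[ 0.0233  0.0145  0.9996]
 [ 0.7647  0.6439 -0.0271]
 [-0.644   0.765   0.0039]]
q [-0.4791  0.5654  0.1816  1.6628  0.7605 -0.6471]
slot centre [526.2427   2.3777 199.368 ] tilt 49.89439574140959
```

The gauge is off the hook. I move over towards the rest and bring it upright.

Request:
play_rows --pt "18 15 0 0 0 0 1" --pt "18 15 0 0 0 0 1" --pt "18 15 0 0 0 0 1" --pt "18 15 0 0 0 0 1" --pt "18 15 0 0 0 0 1" --pt "18 15 0 0 0 0 1" --pt "19 16 0 0 0 0 1" --pt "0 0 0 0 0 -0.109 1" --pt "0 0 0 0 0 -0.109 1" --pt "0 0 0 0 0 -0.109 1" --pt "0 0 0 0 0 -0.109 1" --pt "0 0 0 0 0 -0.109 1" --pt "0 0 0 0 0 -0.109 1" --pt "0 0 0 0 0 -0.109 1" --pt "0 0 0 0 0 -0.109 1" --pt "0 0 0 0 0 0 1" --pt "0 0 0 0 0 0 1"

```text
clock: 14.05
eef_pos: [0.5282, 0.1294, 0.2288]
tool_rot: [0.009, 0.708, -0.008, 0.707]
ft_force: [0.5, -0.0, -2.5]
grip_width: 0.0099
```

Run:
```python
from h import *
st()
c=camera('wrist');save(c,'w3');w=cloud(c)
T=camera('top');wt=cloud(T);save(T,'t3')
S=camera('side');save(S,'s3');ws=cloud(S)
for nm,w in(('wrist',w),('top',wt),('side',ws)):
    x,y,z=w[...,0],w[...,1],w[...,2]
    m=(abs(x-.551)<.07)&(abs(y-.136)<.06)&(z>.037)&(z<.047);p=w[m][:,:2]*1000
    if len(p): print(nm,len(p),p.min(0),p.max(0),cv2.minAreaRect(p.astype(np.float32)))
x,y,z=ws[...,0],ws[...,1],ws[...,2]
m=(abs(x-.525)<.04)&(abs(y-.136)<.03)&(z>.10)&(z<.19);p=ws[m]
k=np.linalg.lstsq(np.c_[p[:,0],p[:,2],np.ones(len(p))],p[:,1],rcond=None)[0];print('gauge plane',k,p.min(0),p.max(0), p[p[:,2]<.14].mean(0))
f=np.hstack([cv2.resize(c['frame'],(533,400)),cv2.resize(S['frame'][170:290,240:350],(267,291))[:291].repeat(1,0) if 0 else np.zeros((400,0,3),np.uint8)])
```

```text
t 14.05 p [528.2376 129.442  228.8188] F [ 0.4596 -0.0324 -2.5407] T [-0.0015 -0.0182  0.0009] w 9.9
[[-0.0014  0.0245  0.9997]
 [ 0.002   0.9997 -0.0245]
 [-1.      0.002  -0.0014]]
q [0.239  0.3297 0.1199 1.3618 0.0023 0.2635]
wrist 4207 [492.3656 101.7086] [597.1369 169.1843] ((544.5645751953125, 135.79412841796875), (56.20954132080078, 98.6037368774414), 82.3379898071289)
side 695 [494.094  102.5879] [601.4502 172.362 ] ((547.482177734375, 136.75457763671875), (58.47948455810547, 103.79130554199219), 81.32769012451172)
gauge plane [-0.0303  0.0075  0.1435] [0.4971 0.1232 0.1002] [0.5568 0.1332 0.19  ] [0.5268 0.1285 0.1203]
```

View pics/w3.png

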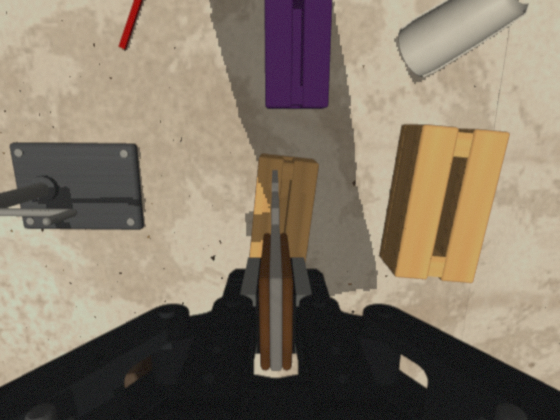

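Wrist view: the held gauge (lower edge near (275,172)) is over the small orange rest, whose slot is at about (292,200). I turn to the rest's yaw, get close, and then measure the slot relative to the gauge.

Request:
play_rows --pt "0 0 0 0.108 0 0 1" --pt "5 1.8 3.3 0 0 0 1" --pt "8 1.8 3.3 0 0 0 1" --pt "9 1.8 3.3 0 0 0 1" --pt "9 1.8 3.3 0 0 0 1" --pt "8 1.8 3.3 0 0 0 1" --pt "7 1.8 3.3 0 0 0 1" --pt "0 0 0 0 0 0 1" --pt "0 0 0 0 0 0 1"

```text
clock: 14.95
eef_pos: [0.5497, 0.1357, 0.1822]
tool_rot: [0.048, 0.706, -0.048, 0.705]
ft_force: [-0.0, -0.5, -1.2]
grip_width: 0.0095
```

Run:
```python
from h import *
o,M=st()
c=camera('wrist');S=camera('side')
w=cloud(c);ws=cloud(S)
np.savez('pics/c4.npz',w=w,f=c['frame'],ws=ws,fs=S['frame'])
a=cv2.resize(c['frame'][100:320,200:360],(400,550),interpolation=2);b=cv2.resize(S['frame'][200:290,255:335],(400,450),interpolation=2)
b=np.vstack([b,np.zeros((100,400,3),np.uint8)])
cv2.imwrite('pics/c4.png',np.hstack([a,b])[:,:,::-1])
for t in('rest_floor','rest'):
  for n,i in(('w',c),('s',S)): print(n,t,[(np.array(r['centre']),round(r['confidence'],2)) for r in pinpoint(t,i)])
for nm,W in(('wrist',w),('side',ws)):
    x,y,z=W[...,0],W[...,1],W[...,2]
    m=(abs(x-.55)<.07)&(abs(y-.136)<.06)&(z>.036)&(z<.047);p=W[m][:,:2]*1000
    print(nm,len(p),p.min(0),p.max(0),cv2.minAreaRect(p.astype(np.float32)))
```

```text
t 14.95 p [549.6636 135.6731 182.1625] F [-0.0214 -0.4905 -1.2407] T [-0.0107  0.0027  0.0602] w 9.5
[[-0.0019  0.135   0.9908]
 [-0.0005  0.9909 -0.135 ]
 [-1.     -0.0007 -0.0019]]
q [0.242  0.3972 0.0959 1.2714 0.     0.3774]
w rest_floor [(array([0.4031, 0.1542, 0.0118]), 0.94), (array([0.5485, 0.1355, 0.0118]), 0.61)]
s rest_floor [(array([0.3967, 0.1533, 0.0117]), 0.96), (array([0.5466, 0.1366, 0.0126]), 0.9), (array([0.5448, 0.2856, 0.0166]), 0.81)]
w rest [(array([ 0.398 ,  0.1557, -0.0023]), 0.8), (array([0.5535, 0.1353, 0.0029]), 0.68), (array([ 0.5447,  0.2859, -0.0017]), 0.56)]
s rest [(array([ 0.3972,  0.1501, -0.0022]), 0.71), (array([ 0.5441,  0.2864, -0.0009]), 0.69), (array([ 0.5515,  0.1364, -0.002 ]), 0.61)]
wrist 6825 [492.7532 101.2993] [601.9894 169.5867] ((547.3529052734375, 135.42422485351562), (56.1796989440918, 103.24978637695312), 82.39472198486328)
side 700 [494.1305 103.3322] [601.4936 171.2346] ((547.7449340820312, 137.65789794921875), (58.39627456665039, 103.58443450927734), 83.23408508300781)
```

View pics/c4.png

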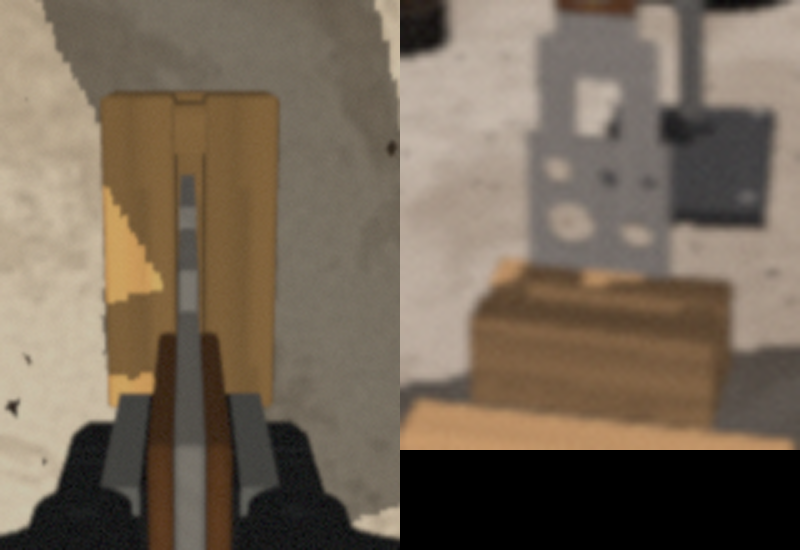

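The left view shows the plate's lower edge (188,175) almost centred in the slot (175 to 206), needing about 0.5 mm towards +y. The side view shows the edge just above the rest. I lower it by feel.

Request:
play_rows --pt "2 0.6 0 0 0 0 1" --pt "4 0 0 0 0 0 1" --pt "4 0 0 0 0 0 1" --pt "2 0 0 0 0 0 1" --pt "2 0 0 0 0 0 1" --pt "0 0 0 0 0 0 1"

```text
clock: 15.75
eef_pos: [0.5497, 0.1361, 0.1684]
tool_rot: [0.048, 0.706, -0.048, 0.705]
ft_force: [0.2, 0.6, -1.8]
grip_width: 0.0101
```

Request:
play_rows --pt "1 0 0 0 0 0 1" --pt "1 0 0 0 0 0 1" --pt "1 0 0 0 0 0 1" --pt "0 0 0 0 0 0 1"

```text
clock: 16.08
eef_pos: [0.55, 0.1362, 0.166]
tool_rot: [0.048, 0.706, -0.048, 0.705]
ft_force: [-0.1, 0.6, -1.8]
grip_width: 0.0104
```

Request:
play_rows --pt "1 0 0 0 0 0 1" --pt "1 0 0 0 0 0 1" --pt "1 0 0 0 0 0 1" --pt "0 0 0 0 0 0 1"

```text
clock: 16.42
eef_pos: [0.55, 0.1362, 0.1629]
tool_rot: [0.048, 0.706, -0.048, 0.705]
ft_force: [0.2, 0.1, -2.2]
grip_width: 0.0103
```

The edge is in the mouth with no contact force, so I carry on down.

Request:
play_rows --pt "2 0 0 0 0 0 1" --pt "2 0 0 0 0 0 1" --pt "2 0 0 0 0 0 1" --pt "2 0 0 0 0 0 1" --pt "0 0 0 0 0 0 1"

```text
clock: 16.83
eef_pos: [0.5497, 0.1362, 0.1545]
tool_rot: [0.048, 0.706, -0.048, 0.705]
ft_force: [-0.5, -0.4, -2.0]
grip_width: 0.0102
```

Request:
play_rows --pt "2 0 0 0 0 0 1" --pt "2 0 0 0 0 0 1" --pt "2 0 0 0 0 0 1" --pt "2 0 0 0 0 0 1" --pt "0 0 0 0 0 0 1"

```text
clock: 17.25
eef_pos: [0.5497, 0.1362, 0.1466]
tool_rot: [0.048, 0.706, -0.048, 0.705]
ft_force: [-0.3, 0.4, -1.6]
grip_width: 0.0099
```

Request:
play_rows --pt "1 0 0 0 0 0 1" --pt "1 0 0 0 0 0 1" --pt "1 0 0 0 0 0 1" --pt "1 0 0 0 0 0 1" --pt "1 0 0 0 0 0 1" --pt "0 0 0 0 0 0 1"

```text
clock: 17.75
eef_pos: [0.5499, 0.1362, 0.1419]
tool_rot: [0.048, 0.706, -0.048, 0.705]
ft_force: [0.1, -0.1, -2.6]
grip_width: 0.0101
```

Bottom is at about z 16 mm; I feel for the floor.

Request:
play_rows --pt "1 0 0 0 0 0 1" --pt "1 0 0 0 0 0 1" --pt "1 0 0 0 0 0 1" --pt "0 0 0 0 0 0 1"

```text
clock: 18.08
eef_pos: [0.5501, 0.1363, 0.1392]
tool_rot: [0.048, 0.705, -0.048, 0.706]
ft_force: [0.5, -0.2, -3.0]
grip_width: 0.0103
```

Request:
play_rows --pt "0.7 0 0 0 0 0 1" --pt "0 0 0 0 0 0 1"

```text
clock: 18.25
eef_pos: [0.5503, 0.1363, 0.1391]
tool_rot: [0.048, 0.705, -0.048, 0.706]
ft_force: [-0.2, 0.1, 1.2]
grip_width: 0.0101
```

Request:
play_rows --pt "0.5 0 0 0 0 0 1" --pt "0 0 0 0 0 0 1"

```text
clock: 18.42
eef_pos: [0.5504, 0.1363, 0.139]
tool_rot: [0.048, 0.705, -0.048, 0.706]
ft_force: [-1.4, 0.0, 5.1]
grip_width: 0.0102
```

Floor contact (+5 N, no side load). I release and withdraw.

Request:
play_rows --pt "0 0 0 0 0 0 0.4" --pt "0 0 0 0 0 0 0.2" --pt "0 0 0 0 0 0 0" --pt "0 0 0 0 0 0 0" --pt "0 0 0 0 0 0 0" --pt "0 0 0 0 0 0 0" --pt "-5 0 0 0 0 0 0" --pt "-15 0 0 0 0 0 0" --pt "-20 0 0 0 0 0 0" --pt "-20 0 0 0 0 0 0" --pt "-20 0 0 0 0 0 0" --pt "-20 0 0 0 0 0 0" --pt "-15 0 0 0 0 0 0" --pt "0 0 0 0 0 0 0" --pt "0 0 0 0 0 0 0"

```text
clock: 19.67
eef_pos: [0.5506, 0.1364, 0.2539]
tool_rot: [0.048, 0.705, -0.048, 0.706]
ft_force: [0.6, -0.9, -0.8]
grip_width: 0.0427
```

Run:
```python
from h import *
o,M=st()
T=camera('top');S=camera('side');ws=cloud(S);wt=cloud(T)
x,y,z=ws[...,0],ws[...,1],ws[...,2]
m=(abs(x-.55)<.035)&(abs(y-.136)<.02)&(z>.05)&(z<.2);p=ws[m]
k=np.linalg.lstsq(np.c_[p[:,0],p[:,2],np.ones(len(p))],p[:,1],rcond=None)[0];print('plane',k,'max z',p.max(0))
for n,i in(('t',T),('s',S)):
  for t in('gauge','gauge_grip','vial_white','vial_small'): print(n,t,[(np.array(r['centre']),round(r['confidence'],2)) for r in pinpoint(t,i)][:2])
a=cv2.resize(S['frame'][160:330,150:350],(706,600),interpolation=2)
cv2.imwrite('pics/end.png',a[:,:,::-1])
```

```text
t 19.67 p [550.6364 136.3971 253.8545] F [ 0.6169 -0.8795 -0.8272] T [ 0.0235  0.0105 -0.0213] w 42.7
[[ 0.0023  0.1354  0.9908]
 [ 0.0006  0.9908 -0.1354]
 [-1.      0.0009  0.0022]]
q [ 0.2428  0.3672  0.2384  1.4396 -0.      0.3786]
plane [-0.1131  0.1282  0.196 ] max z [0.5799 0.156  0.179 ]
t gauge []
t gauge_grip [(array([ 0.7167,  0.0179, -0.0014]), 0.22)]
t vial_white [(array([ 0.7195,  0.019 , -0.0038]), 0.47)]
t vial_small []
s gauge [(array([0.5487, 0.1323, 0.0098]), 0.67)]
s gauge_grip [(array([0.5548, 0.1499, 0.1497]), 0.82)]
s vial_white [(array([0.722 , 0.0202, 0.0033]), 0.87)]
s vial_small [(array([ 0.6905,  0.2684, -0.0053]), 0.89)]
```

View pics/end.png

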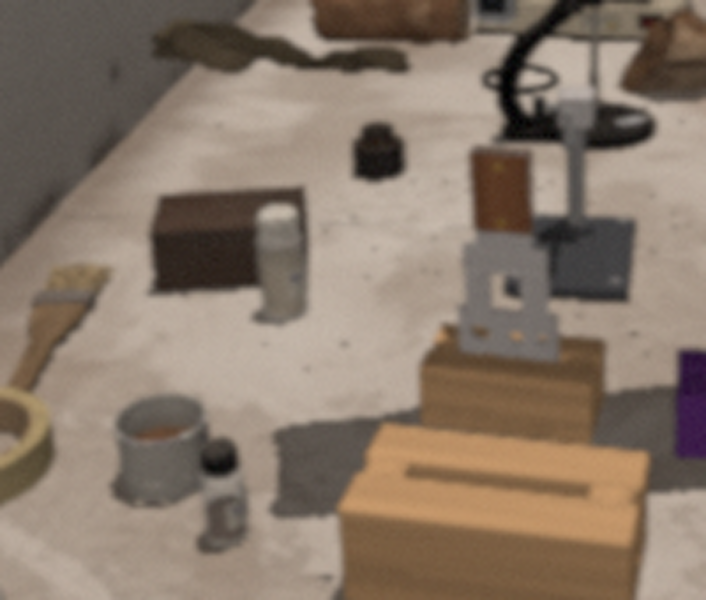

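The end picture shows the gauge standing in the small orange rest (510,290) and both vials upright at (280,265) and (222,495). Its top is at z ≈ 0.179, which is 12 + 167 mm, so it is fully home. It leans within the slot's play. The gripper is clear, so I hand in.

Run:
```python
from h import *
S=camera('side');ws=cloud(S);x,y,z=ws[...,0],ws[...,1],ws[...,2]
m=(abs(x-.55)<.035)&(abs(y-.136)<.02)&(z>.05)&(z<.2);p=ws[m]
print(p.max(0),np.linalg.lstsq(np.c_[p[:,0],p[:,2],np.ones(len(p))],p[:,1],rcond=None)[0])
print(job_done())
```

```text
[0.5802 0.156  0.1786] [-0.1166  0.1276  0.1979]
the job is handed in; nothing more can be done
None
```

The gauge is off the hook and standing in the small wooden rest. I handed the job in at about 20 s, against the 61 s limit.

- **Unhooking:** I gripped the gauge by its wooden grip, raised it 10 mm, slid it out along the bar and tilted it 50° towards the post. I found the barb by a light touch; the contact reading was at most about 2.7 N, against the 12 N limit. I then backed off to centre it and lifted it straight over the tip without further contact.
- **Placing:** I turned it to the rest's angle and lowered it into the slot with no side load. It met the floor at about 5 N, against the 25 N limit, and I let go and withdrew upwards.
- **Last checks:** The gauge's top is at z ≈ 0.179 m, which is the slot floor (12 mm) plus its full 167 mm height, so it is fully home. Both vials are standing where they were, and the gripper is well clear.
- **Not perfect:** After release the gauge settled about 7° off vertical, towards +y. I put this down to the loose slot (4 mm plate, 9 mm slot), which allows a little over 9°. A second look gave the same lean, so it is at rest, and I did not try to straighten it.
- **Camera disagreement:** The cameras differed by 2 to 4 mm on some positions. I set the final alignment from the close wrist view and by feel.

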